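Let one sweet out of the break-room dispenser

TASK

Let the yellow sweet out of the dispenser: with the fingertips, press down the paddle of the lever that works the gate of its lane until the sweet has rolled down into the tray, then let the lever come back up so that the gate is shut. Leave the blue sweet shut in and its lever alone, do not touch or pick up the sweets, and do not disturb the other things on the table.

Things in the scene. Friction and masses are not known exactly. Their poses are not given: they have to be found in the camera images.
- dispenser: fixed wooden sweet dispenser 210 x 440 mm, 97 mm tall; origin under its middle on the table, +x its rear, +y its left. Two open lanes (centres y = +22.5 left, -22.5 mm right) slope down 12 degrees to -x, each closed by an orange gate at x = 10 mm, into a shared walled tray (x -113 to -45 mm, |y| < 41 mm). Each gate hangs on the inner end of a seesaw lever along y, pivoted at |y| = 100 mm.
- paddle_left (a point): white square paddle 46 x 46 x 6 mm, the outer end of the left lever; this point is the centre of its top face, 97 mm above the table at rest, at +195 mm along the dispenser's y. It swings down about a pivot 95 mm further in and 10 mm lower, sinking about 40 mm in full travel; x axis parallel to the dispenser's x. It works the gate of the left lane only.
- paddle_right (a point): white square paddle 46 x 46 x 6 mm, the outer end of the right lever; this point is the centre of its top face, 97 mm above the table at rest, at -195 mm along the dispenser's y. It swings down about a pivot 95 mm further in and 10 mm lower, sinking about 40 mm in full travel; x axis parallel to the dispenser's x. It works the gate of the right lane only.
- lever_left (a joint): angle (rad) of the left seesaw lever about its pivot rod: 0 = at rest, gate shut; 0.44 = paddle fully down on its stop, gate fully up. A return spring closes it when let go; the paddle needs about 2 N to start and 5 N at the stop. The sweet can roll under the gate from about 0.32 on.
- lever_right (a joint): angle (rad) of the right seesaw lever about its pivot rod: 0 = at rest, gate shut; 0.44 = paddle fully down on its stop, gate fully up. A return spring closes it when let go; the paddle needs about 2 N to start and 5 N at the stop. The sweet can roll under the gate from about 0.32 on.
- sweet_yellow_center (a point): centre of the yellow round sweet, a hard ball 32 mm across waiting uphill of a gate; in the left lane if its y in the dispenser's frame is positive, else in the right one
- sweet_blue_center (a point): centre of the blue round sweet, a hard ball 32 mm across waiting uphill of the other lane's gate
- mug: white ceramic mug, 80 mm across, 90 mm tall, behind (far side of) the dispenser's left lever; origin at the middle of its underside
- jar: clear jar with blue cap, 66 mm across, 85 mm tall, behind the dispenser's right lever; origin at the middle of its underside
- spoon: spoon lying on the table on the near side of the dispenser's left lever; origin on its underside
- block: pale wooden block 50 x 170 x 22 mm lying on the near side of the dispenser's right lever; origin at the middle of its underside
- bowl: blue bowl 120 mm across, 50 mm tall, on the left of the table; origin at the middle of its underside
- sweet_yellow: the yellow sweet itself, a ball; its origin turns with it as it rolls, so use the centre point above
- sweet_blue: the blue sweet itself, a ball; its origin turns with it as it rolls, so use the centre point above
Not all that is in view belongs to the job. Several things have the shape of the sweet_blue; the one meant has the colours described above. Of the things shaped like the sweet_yellow, the yellow one is meant.

How it is judged:
By the outcome, as a careful person would: the job done as asked, in the order asked, and still so for the second after the job is handed in, with the robot touching nothing.
It also fails if it takes over 29 s, if anything falls off the work surface, if the arm or the gripper's body presses on something with over 40 N, if the wrist force passes 120 N, or if a joint passes its speed limit or range.

ROBOT

A 7-joint arm with a two-finger parallel gripper is mounted at the origin on the work surface. World frame = base frame: x ahead of the robot, y to its left, z up, the work surface at z = 0. Lengths are in mm, angles in rad, forces in N, time in s.
With the tool pointing down it reaches from about 400 to 850 mm from the base axis. Payload 4.5 kg.
Tool frame: the origin (TCP) lies midway between the tips of the shut fingers; the grasp point (between the pads) lies 19 mm behind it; z points along the fingers, y is the direction in which the jaws open and shut (so a half turn about z gives the same grasp; the last joint's range is limited). The gripper opens to 85 mm and grips with 20 to 120 N. Pads are 22 mm wide; open, the fingers measure 114 mm over their backs; the gripper's body (76 mm by 85 mm) begins 54 mm behind the grasp point. The pads swing forward as they close: fully open they stand 13 mm farther back than shut.
Start: joints at [1.305, 0.689, -0.195, 1.565, 0.157, 0.902, -0.215], TCP at [184.61, -597.138, 231.317] pointing down, gripper open.
Joint ranges: [-3.01, 3.01], [-0.46, 2.08], [-1.47, 1.51], [0.13, 2.56], [-1, 4.14], [0.04, 2.09], [-2.66, 2.66]. Speed limits (rad/s): [2.57, 2.57, 3.14, 3.14, 3.14, 3.14, 3.14].

INTERFACE

Orientations are given as a unit quaternion [w, x, y, z].
In Python, from station import ctrl gives the robot as it stands.
- The arm moves only by the tool step_arm, never from a script. Its argument "targets" is a list of rows, each an object of numbers: "dx", "dy", "dz": the shift along the tool's x, y, z in mm; "twist": the turn about the tool's z in rad; "fingers": the finger opening in mm, from 0 to 85.4. In form: [{"dx": .., "dy": .., "dz": .., "twist": .., "fingers": ..}, ...]. A call has 1 to 12 rows; each row shifts and turns the commanded pose from where the row before left it, along the tool's axes as they then stand; what a row does not reach is not made up. A row lasts 1/8 s, in which the tool goes at most 62.5 mm and 10.7 degrees, less where a joint would pass 70% of its speed; a pose out of reach is approached as far as the arm can. A call is refused whole if a number of a shift passes 62.5 or a number of a turn 0.188, either way. A call with a gripper value outside its range is refused whole. The fingers move at their own pace and stop on an object; "newtons" is the grip in N (left out, the last holds). Time passes only in rows, so rows that do not move let the fingers close. It gives the time, the measured TCP pose, the force and the opening at its end, in the units of the state.
- ctrl.read_state(): the state, without advancing time (a new reading comes with each control period).
- ctrl.capture(name): name is "scene" or "top" or "wrist"; returns (picture, depth): 480x640x3 uint8, blue, green, red; 480x640 float32, mm along the optical axis (not along the pixel's ray), 0 where there is no reading.
- ctrl.camera_model(name): a dict with "mtx" (3x3 intrinsics, pixels), "k1" (the pictures are not rectified: a ray, as slopes to the right and down, at radius r is drawn at 1 + k1 r^2 times it, then the intrinsics apply), "R" (3x3) and "t" (3): a world point X has camera coordinates R X + t. Camera axes: x right, y down, z forward; pixel columns grow to the right and rows downward; lengths in mm; the calibration is good to about 2 mm. A picture is of the moment at which its call begins: read the wrist's pose just before it. camera_model takes no time and is no camera call; for the wrist camera it gives the pose at the moment of the call.
- ctrl.hand_in(): hands the job in, once; it reports no verdict.
The state is a dict: "time_s": time; "joint_positions": joint angles; "qvel": joint speeds; "tau": joint torques, N m; "tcp_pos": TCP position; "orientation": TCP orientation; "force": force on the tool from outside, world axes, zero at the start; "ft_torque": the same for the moment, N m; "opening": opening from 0.0 (shut) to 1.0 (fully open).
Only numpy, scipy, OpenCV 4.12 (cv2) and the standard library are available. Lean on these libraries where they do the work, as an engineer would, in place of code of your own. Each camera call takes 0.05 s, during which the arm holds its last target.

## Working session

There is one attempt and no reset: what is moved stays moved. The work goes in short steps, Python scripts to look and compute and a tool call to move; the robot and the scene stay as the last step left them, time stands still between calls to the robot, and variables do not carry over. Pictures are saved under pics/ and viewed, and the job is handed in when it is done.

Besides the shell and the picture viewer there is one more tool, called after ">>>" as name([rows], argument=value, ...), one row to a line, values as JSON. step_arm: Moves the arm, as the interface text tells. Its arguments: {"type":"object","properties":{"targets":{"type":"array"},"newtons":{"type":"number"}},"required":["targets"]}

```bash
mkdir -p pics; ls
python3 - <<'E'
from station import ctrl
import cv2,numpy as np
s=ctrl.read_state();print({k:np.round(v,3) for k,v in s.items()})
for n in ("scene","top"):
    p,d=ctrl.capture(n);cv2.imwrite(f"pics/{n}0.png",p);np.save(f"{n}0.npy",d)
    print(n,ctrl.camera_model(n))
E
```

```text
pics
{'time_s': np.float64(0.0), 'joint_positions': array([ 1.305,  0.69 , -0.195,  1.566,  0.157,  0.902, -0.215]), 'qvel': array([ 0.001, -0.   ,  0.001,  0.002,  0.   ,  0.001,  0.002]), 'tau': array([ 1.0000e-03, -5.3960e+01, -1.2670e+00, -1.5854e+01,  9.0000e-03,
        1.0000e-02, -0.0000e+00]), 'tcp_pos': array([ 184.327, -596.503,  230.441]), 'orientation': array([-0.001,  0.989,  0.149, -0.   ]), 'force': array([-0.33 , -1.023, -0.753]), 'ft_torque': array([ 0.011, -0.018, -0.005]), 'opening': np.float64(1.001)}
scene {'mtx': array([[447.88837886,   0.        , 318.38910695],
       [  0.        , 447.88837886, 243.78485038],
       [  0.        ,   0.        ,   1.        ]]), 'k1': 0.015258553709529844, 'R': array([[ 0.21428351,  0.97651066,  0.02257243],
       [ 0.70086394, -0.13761784, -0.69989361],
       [-0.6803472 ,  0.16579586, -0.71389034]]), 't': array([-232.2892594 , -303.05055815, 1210.39807632])}
top {'mtx': array([[444.51607418,   0.        , 314.72877212],
       [  0.        , 444.51607418, 238.60358331],
       [  0.        ,   0.        ,   1.        ]]), 'k1': -0.03242132301509807, 'R': array([[ 0.02545725, -0.99965681, -0.00618023],
       [-0.99228072, -0.02451786, -0.12156414],
       [ 0.12137089,  0.00922721, -0.99256434]]), 't': array([116.69742772, 543.37904108, 952.63132327])}
```

View pics/scene0.png

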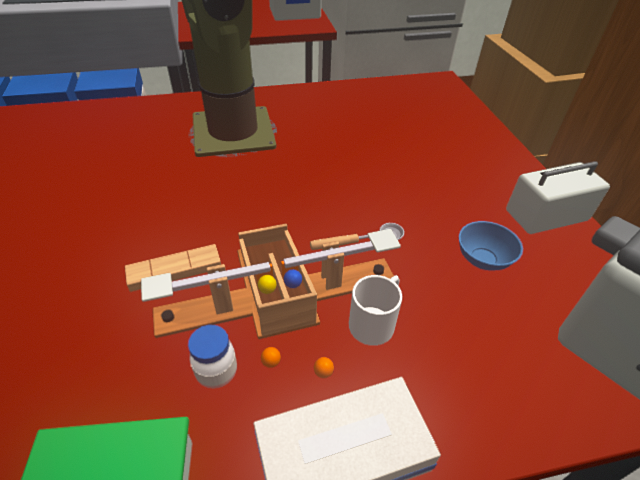

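View pics/top0.png

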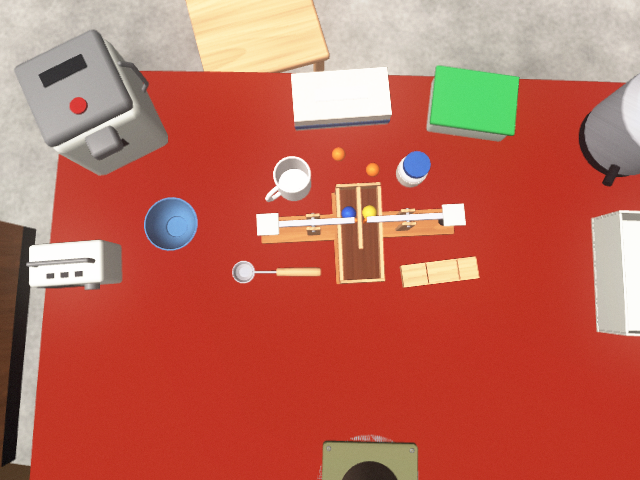

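The yellow sweet is at top (369,212) and scene (268,284), and blue at top (348,213). The orange balls at top (338,154) and (372,170) are decoys outside the dispenser. The white paddles are at top (267,224) on the left and (453,215) on the right. Next I'll measure them.

```bash
cat > h.py <<'E'
import cv2,numpy as np
from station import ctrl
def ray(m,u,v):
    K=m["mtx"];a=np.array([(u-K[0,2])/K[0,0],(v-K[1,2])/K[1,1]]);b=a.copy()
    for _ in range(10): b=a/(1+m["k1"]*(b@b))
    return m["R"].T@np.array([b[0],b[1],1]), -m["R"].T@m["t"]
def onz(m,u,v,z):
    d,c=ray(m,u,v);return c+d*(z-c[2])/d[2]
def depthpt(m,u,v,D):
    d,c=ray(m,u,v);return c+d*D
E
python3 - <<'E'
from h import *
for n in ("top","scene"):
    p=cv2.imread(f"pics/{n}0.png");D=np.load(f"{n}0.npy");m=ctrl.camera_model(n);h=cv2.cvtColor(p,cv2.COLOR_BGR2HSV)
    for nm,lo,hi,box in (("yel",(22,150,100),(34,255,255),0),("blue",(110,150,50),(130,255,255),0)):
        k=cv2.inRange(h,lo,hi)
        N,l,st,ce=cv2.connectedComponentsWithStats(k)
        for i in range(1,N):
            if 40<st[i,4]<600: print(n,nm,st[i],ce[i].round(1),onz(m,*ce[i],50).round(1),depthpt(m,*ce[i],D[int(ce[i][1]),int(ce[i][0])]).round(1))
    boxes={"top":{"L":(250,205,290,245),"R":(436,198,472,234)},"scene":{"L":(362,222,408,258),"R":(132,268,180,308)}}[n]
    for s,b in boxes.items():
        k=cv2.inRange(h,(0,0,150),(179,60,255));q=np.zeros_like(k);q[b[1]:b[3],b[0]:b[2]]=k[b[1]:b[3],b[0]:b[2]]
        q=cv2.morphologyEx(q,cv2.MORPH_OPEN,np.ones((9,9)))
        c=max(cv2.findContours(q,0,2)[0],key=cv2.contourArea)
        r=cv2.minAreaRect(c);M=cv2.moments(c);u,v=M["m10"]/M["m00"],M["m01"]/M["m00"]
        print(n,s,(u,v),r,onz(m,u,v,97).round(1),depthpt(m,u,v,D[int(v),int(u)]).round(1))
        print([onz(m,*x,97).round(0)[:2].tolist() for x in cv2.boxPoints(r)])
p=cv2.imread("pics/top0.png")[170:260,230:480];cv2.imwrite("pics/crop0.png",cv2.resize(p,None,fx=3.2,fy=3.2,interpolation=cv2.INTER_CUBIC))
E
```

```text
top yel [362 206  14  12 105] [368.6 210.9] [602.5  13.3  50. ] [596.3  17.1  83.1]
top blue [404 152  26  25 389] [416.4 164. ] [711.4 -92.2  50. ] [700.6 -84.3  85.8]
top blue [342 207  12  10  95] [347.8 212. ] [598.8  59.   50. ] [593.4  60.9  79. ]
top L (267.51155503329414, 223.82216999608303) ((267.5, 223.5), (21.0, 21.0), 90.0) [561.1 228.9  97. ] [560.9 228.7  98.5]
[[583.0, 252.0], [585.0, 208.0], [540.0, 206.0], [539.0, 250.0]]
top R (453.2867298578199, 214.38744075829385) ((453.5, 214.5), (21.0, 21.0), 90.0) [ 590.7 -158.7   97. ] [ 591.2 -159.6   94.1]
[[612.0, -137.0], [613.0, -182.0], [569.0, -181.0], [568.0, -137.0]]
scene yel [258 275  18  18 262] [266.7 283.5] [584.3  16.4  50. ] [608.8  14.8  79.7]
scene blue [135  70   7  25  93] [138.1  82.6] [-222.6 -242.3   50. ] [-942.4 -367.  -284.1]
scene blue [61 86 17 14 88] [70.7 93. ] [-188.4 -416.3   50. ] [-884.4 -635.3 -281.7]
scene blue [286 270  16  11 127] [293.8 275.3] [574.9  65.8  50. ] [601.7  61.6  81.8]
scene L (385.22874421913906, 238.35965848452508) ((385.0, 238.5), (21.0, 26.0), 90.0) [561.5 234.3  97. ] [562.  234.1  97.6]
[[531.0, 219.0], [540.0, 266.0], [591.0, 248.0], [582.0, 203.0]]
scene R (156.0816436874831, 286.05001351716675) ((156.01922607421875, 286.0961608886719), (21.768888473510742, 32.16304397583008), 78.69007110595703) [ 593.8 -158.    97. ] [ 594.4 -157.8   97.8]
[[572.0, -186.0], [569.0, -137.0], [615.0, -130.0], [618.0, -177.0]]
```

View pics/crop0.png

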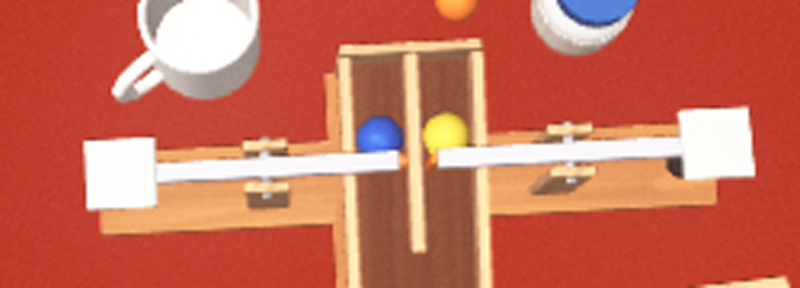

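Paddle spacing comes out at 391 mm against the expected 390. The right paddle is at about (592,-158) with z ≈ 97, and yellow sits in the right lane, so the right lever is the one to press. The crop confirms it. I'll check the clearance along the way before moving.

Run:
```python
from h import *
D=np.load("top0.npy");m=ctrl.camera_model("top")
for u,v in [(600,215),(610,330),(625,270),(595,270),(638,225),(610,150),(440,272),(500,300),(560,360)]:
    print(u,v,depthpt(m,u,v,D[v,u]).round(0))
```

```text
600 215 [ 609. -509.   37.]
610 330 [ 356. -510.   50.]
625 270 [ 489. -582.    5.]
595 270 [ 487. -508.   10.]
638 225 [ 594. -618.    6.]
610 150 [ 421.  121. 1012.]
440 272 [ 474. -151.   20.]
500 300 [ 415. -292.   -0.]
560 360 [ 284. -424.    2.]
```

>>> step_arm([
  {"fingers": 0, "twist": 0.11, "dz": -10},
  {"fingers": 0, "twist": 0.11, "dz": -10},
])

```text
validation failed for argument at $.ta...
```

>>> step_arm([
  {"dx": 0, "dy": 0, "dz": -10, "twist": 0.11, "fingers": 0},
  {"dx": 0, "dy": 0, "dz": -10, "twist": 0.11, "fingers": 0},
])

```text
time_s: 0.35
tcp_pos: [184.4, -596.7, 250.9]
orientation: [-0.001, 0.999, 0.038, -0.0]
force: [0.3, -1.0, 0.8]
opening: 0.606
```

>>> step_arm([
  {"dx": 36, "dy": -33, "dz": 0, "twist": 0, "fingers": 0},
  {"dx": 36, "dy": -33, "dz": 0, "twist": 0, "fingers": 0},
  {"dx": 36, "dy": -33, "dz": 0, "twist": 0, "fingers": 0},
  {"dx": 36, "dy": -33, "dz": 0, "twist": 0, "fingers": 0},
  {"dx": 36, "dy": -33, "dz": 0, "twist": 0, "fingers": 0},
  {"dx": 36, "dy": -33, "dz": 0, "twist": 0, "fingers": 0},
  {"dx": 36, "dy": -33, "dz": 0, "twist": 0, "fingers": 0},
  {"dx": 36, "dy": -33, "dz": 0, "twist": 0, "fingers": 0},
  {"dx": 36, "dy": -33, "dz": 0, "twist": 0, "fingers": 0},
  {"dx": 36, "dy": -33, "dz": 0, "twist": 0, "fingers": 0},
  {"dx": 36, "dy": -33, "dz": 0, "twist": 0, "fingers": 0},
])

```text
time_s: 1.72
tcp_pos: [551.1, -202.4, 251.0]
orientation: [-0.0, 0.999, 0.04, -0.0]
force: [1.0, -0.9, 0.6]
opening: -0.0
```

>>> step_arm([
  {"dx": 22, "dy": -17, "dz": 10, "twist": 0, "fingers": 0},
  {"dx": 22, "dy": -17, "dz": 20, "twist": 0, "fingers": 0},
  {"dx": 0, "dy": 0, "dz": 45, "twist": 0, "fingers": 0},
  {"dx": 0, "dy": 0, "dz": 45, "twist": 0, "fingers": 0},
  {"dx": 0, "dy": 0, "dz": 0, "twist": 0, "fingers": 0},
])

```text
time_s: 2.35
tcp_pos: [588.4, -165.5, 127.9]
orientation: [-0.001, 0.999, 0.04, -0.004]
force: [0.6, 0.1, -0.3]
opening: 0.004
```

Run:
```python
from h import *
print(ctrl.read_state()["tcp_pos"],ctrl.read_state()["force"])
a,_=ctrl.capture("scene");b,_=ctrl.capture("wrist")
cv2.imwrite("pics/s1.png",np.hstack([cv2.resize(a[200:360,100:260],(480,480)),cv2.resize(b,(320,480))][:1]));cv2.imwrite("pics/w1.png",b)
```

```text
[ 588.42141817 -165.51355762  127.92764887] [ 0.59285033  0.0960635  -0.30726571]
```

View pics/s1.png

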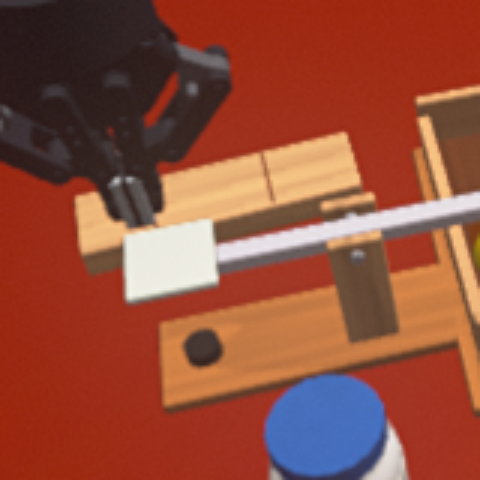

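View pics/w1.png

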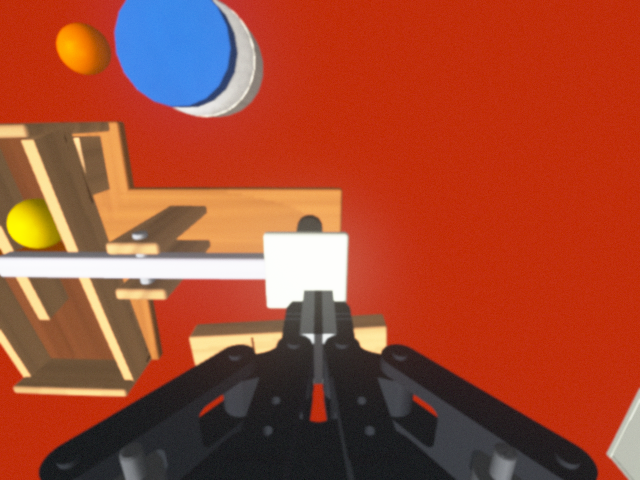

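The tips (wrist px 318,295) hang 31 mm above the paddle (px 306,270). I'll cross-check the paddle position from the wrist view.

Run:
```python
from h import *
m=ctrl.camera_model("wrist")
for u,v in [(306,270),(264,233),(347,233),(348,308),(267,308)]: print(onz(m,u,v,97).round(1))
X=m["R"]@np.array([588.4,-165.5,128])+m["t"];print((m["mtx"]@(X/X[2]))[:2])
```

```text
[ 595.2 -159.7   97. ]
[ 615.2 -135.6   97. ]
[ 618.7 -180.3   97. ]
[ 572.9 -185.8   97. ]
[ 569.2 -138.7   97. ]
[314.95220345 310.19829567]
```

>>> step_arm([
  {"dx": 5, "dy": 0, "dz": 12, "twist": 0, "fingers": 0},
  {"dx": 0, "dy": 0, "dz": 12, "twist": 0, "fingers": 0},
  {"dx": 0, "dy": 0, "dz": 8, "twist": 0, "fingers": 0},
  {"dx": 0, "dy": 0, "dz": 6, "twist": 0, "fingers": 0},
  {"dx": 0, "dy": 0, "dz": 6, "twist": 0, "fingers": 0},
])

```text
time_s: 3.08
tcp_pos: [596.3, -166.3, 87.2]
orientation: [0.0, 0.999, 0.04, -0.0]
force: [-1.3, -0.2, 1.8]
opening: -0.002
```

>>> step_arm([
  {"dx": -2, "dy": 0, "dz": 6, "twist": 0, "fingers": 0},
  {"dx": 0, "dy": 0, "dz": 6, "twist": 0, "fingers": 0},
  {"dx": 0, "dy": 0, "dz": 6, "twist": 0, "fingers": 0},
  {"dx": 0, "dy": 0, "dz": 5, "twist": 0, "fingers": 0},
  {"dx": 0, "dy": 0, "dz": 0, "twist": 0, "fingers": 0},
])

```text
time_s: 3.7
tcp_pos: [594.3, -165.9, 63.9]
orientation: [-0.0, 0.999, 0.04, -0.0]
force: [0.7, 1.4, 4.6]
opening: 0.001
```

Run:
```python
from h import *
print(ctrl.read_state()["tcp_pos"],ctrl.read_state()["force"])
a,_=ctrl.capture("scene");cv2.imwrite("pics/s2.png",cv2.resize(a[200:360,110:430],(800,400)))
```

```text
[ 594.30696422 -165.8692674    63.88846221] [0.70211692 1.35469067 4.62740504]
```

View pics/s2.png

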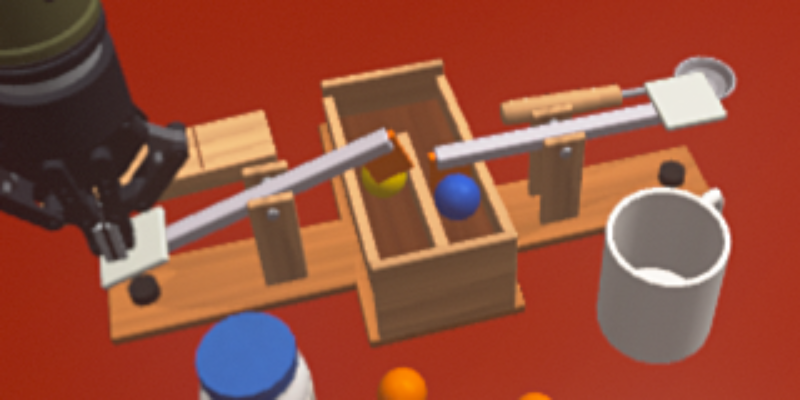

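The gate is up and the yellow ball is at or passing under it (crop 385,180). Blue is still shut in. I'll press slightly further and wait.

>>> step_arm([
  {"dx": 0, "dy": 0, "dz": 3, "twist": 0, "fingers": 0},
  {"dx": 0, "dy": 0, "dz": 0, "twist": 0, "fingers": 0},
  {"dx": 0, "dy": 0, "dz": 0, "twist": 0, "fingers": 0},
  {"dx": 0, "dy": 0, "dz": 0, "twist": 0, "fingers": 0},
  {"dx": 0, "dy": 0, "dz": 0, "twist": 0, "fingers": 0},
  {"dx": 0, "dy": 0, "dz": 0, "twist": 0, "fingers": 0},
  {"dx": 0, "dy": 0, "dz": 0, "twist": 0, "fingers": 0},
  {"dx": 0, "dy": 0, "dz": 0, "twist": 0, "fingers": 0},
])

```text
time_s: 4.75
tcp_pos: [594.4, -166.1, 61.3]
orientation: [0.0, 0.999, 0.04, -0.0]
force: [0.2, -0.3, 5.1]
opening: -0.0
```

Run:
```python
from h import *
a,_=ctrl.capture("scene");b,_=ctrl.capture("top");cv2.imwrite("pics/s3.png",np.vstack([cv2.resize(a[200:340,110:430],(640,280)),cv2.resize(b[160:300,230:480],(500,280))[:, :].copy() if 0 else cv2.resize(b[160:300,200:520],(640,280))]))
```

```text
(no output)
```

View pics/s3.png

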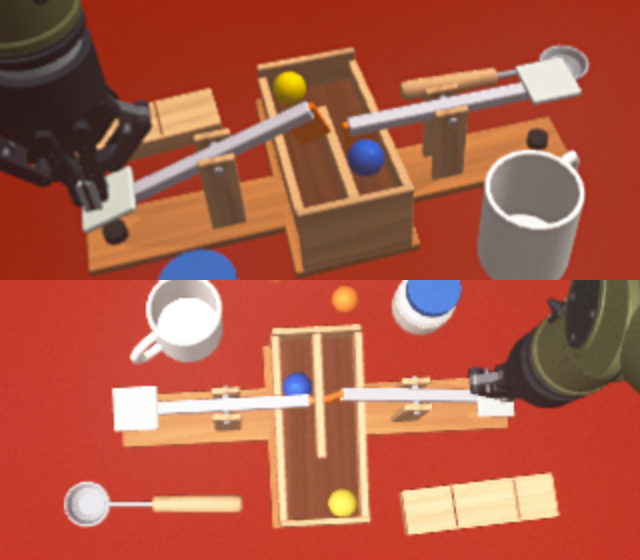

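Yellow is in the tray (crop top 342,502; scene 290,86). I'll raise the tool gently so the lever comes back up.

>>> step_arm([
  {"dx": 0, "dy": 0, "dz": -6, "twist": 0, "fingers": 0},
  {"dx": 0, "dy": 0, "dz": -8, "twist": 0, "fingers": 0},
  {"dx": 0, "dy": 0, "dz": -8, "twist": 0, "fingers": 0},
  {"dx": 0, "dy": 0, "dz": -8, "twist": 0, "fingers": 0},
  {"dx": 0, "dy": 0, "dz": -8, "twist": 0, "fingers": 0},
  {"dx": 0, "dy": 0, "dz": -12, "twist": 0, "fingers": 0},
  {"dx": 0, "dy": 0, "dz": -30, "twist": 0, "fingers": 0},
  {"dx": 0, "dy": 0, "dz": -40, "twist": 0, "fingers": 0},
  {"dx": 0, "dy": 0, "dz": -40, "twist": 0, "fingers": 0},
  {"dx": 0, "dy": 0, "dz": 0, "twist": 0, "fingers": 0},
  {"dx": 0, "dy": 0, "dz": 0, "twist": 0, "fingers": 0},
])

```text
time_s: 6.22
tcp_pos: [593.9, -165.4, 221.0]
orientation: [-0.0, 0.999, 0.04, -0.001]
force: [-0.4, -0.8, -0.9]
opening: -0.002
```

Run:
```python
from h import *
s=ctrl.read_state();print(s["force"],abs(s["qvel"]).max())
a,D=ctrl.capture("scene");b,_=ctrl.capture("top");cv2.imwrite("pics/s4.png",np.vstack([cv2.resize(a[200:340,110:430],(640,280)),cv2.resize(b[160:300,200:520],(640,280))]))
m=ctrl.camera_model("scene")
print([depthpt(m,u,v,D[v,u]).round(1) for u,v in [(156,286),(385,238)]])
```

```text
[-0.36363021 -0.7890682  -0.90566704] 0.0231272236694745
[array([ 593.4, -158.2,   96.7]), array([563.7, 232.7, 100.4])]
```

View pics/s4.png

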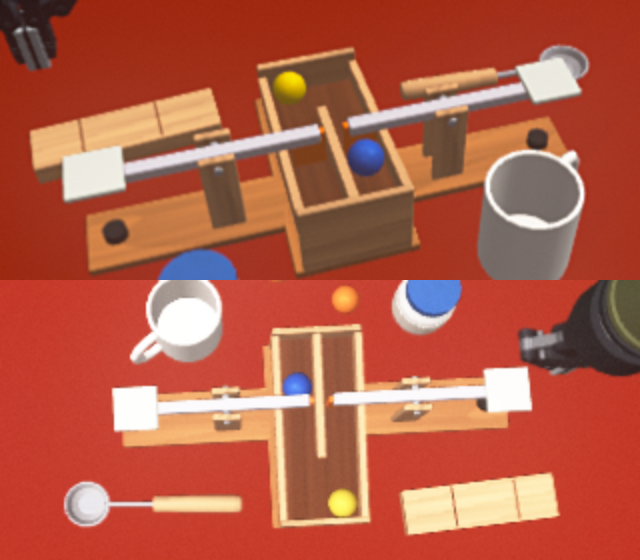

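The right paddle is back at z = 96.7 and the gate is shut. Yellow rests in the tray, blue is still in its lane, and the gripper is clear.

```bash
python3 -c "
from station import ctrl
print(ctrl.hand_in())"
```

```text
the job is handed in; nothing more can be done
None
```

The yellow sweet is out in the tray and its gate is shut again. I pressed the right paddle down with the closed fingertips (about 5 N, tip at z ≈ 61 mm), waited for the sweet to roll down, then let the lever come back up slowly. I handed the job in just after 6.2 s on the robot's clock.

- **Last checks:** the right paddle measured 96.7 mm high, against 97 mm at rest. The pictures show the yellow sweet at the bottom of the tray and the blue one still in its lane.
- **Surroundings:** the left lever, spoon, mug, block and jar look unmoved in the last pictures. I did not take the bowl into the last close-up; the arm never went near it. The gripper ended about 125 mm above the paddle, touching nothing.
- **Disagreements:** the camera views differed by 2–5 mm on where the paddles are, which was within the margin I needed. One early move call was refused because some fields were missing; nothing moved, and I sent it again in full.

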